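Fill the coaster well to the line

ROBOT

A 6-joint arm with a two-finger parallel gripper is mounted at the origin on the work surface. World frame = base frame: x ahead of the robot, y to its left, z up, the work surface at z = 0. Lengths are in m, angles in rad, forces in N, time in s.
With the tool pointing down it reaches from about 0.25 to 0.725 m from the base axis. Payload 9.7 kg.
Tool frame: the origin (TCP) lies at the very end of the fingers, on their centre line; the grasp point (between the pads) lies 19 mm behind it; z points along the fingers, y is the line along which they close (so a half turn about z gives the same grasp; the last joint's range is limited). The gripper opens to 85 mm and grips with 20 to 120 N. Pads are 22 mm wide; open, the fingers measure 114 mm over their backs; the gripper's body (76 mm by 85 mm) begins 54 mm behind the grasp point. The pads swing forward as they close: fully open they stand 13 mm farther back than shut.
Start: joints at [-1.318, 0.087, 0.176, 1.66, 0, 1.571], TCP at [0.138, -0.533, 0.231] pointing down, gripper open.
Joint ranges: [-3.13, 3.13], [-0.85, 1.81], [-1.15, 1.24], [-2.2, 2.28], [-1.44, 1.52], [-3.14, 3.14]. Speed limits (rad/s): [2.22, 2.22, 2.57, 3.14, 3.14, 3.14].

INTERFACE

Orientations are given as a unit quaternion [w, x, y, z].
In Python, from station import robot gives the robot as it stands.
- The arm moves only by the tool play_rows, never from a script. Its argument "steps" is a list of rows, each a list of 2 entries, a list of its own where there are three numbers: the shift along the world's x, y, z in units of 0.02 m (1.0 is 0.02 m), then the turn, a rotation vector about the world's x, y, z in units of pi/2 rad (1.0 is pi/2 rad). In form: [[[dx, dy, dz], [ax, ay, az]], ...]. A call has exactly 8 rows; each row shifts and turns the commanded pose from where the row before left it; what a row does not reach is not made up. A row lasts 1/12 s, in which the tool goes at most 41.7 mm and 7.16 degrees, less where a joint would pass 70% of its speed; a pose out of reach is approached as far as the arm can. A call with a number of a shift or a turn outside -1 to 1 is refused whole. A call with a gripper value outside its range is refused whole. "hand" is the gripper command: -1 is fully open, 1 is shut, values between are in proportion, set as the call begins (left out, the last holds). The fingers move at their own pace and stop on an object; "grip_force" is the grip in N (left out, the last holds). Time passes only in rows, so rows that do not move let the fingers close, or fill a call up. It gives the time, the measured TCP pose, the force, the opening and the grip force at its end, in the units of the state.
- robot.get_obs(): the state, without advancing time (a new reading comes with each control period).
- robot.capture(name): name is "scene" or "top"; returns the picture (480x640x3 uint8, red, green, blue); there is no depth.
- robot.camera_model(name): a dict with "K" (3x3 intrinsics, pixels), "world_to_cam" (4x4, takes a point from world to camera coordinates). Camera axes: x right, y down, z forward; pixel columns grow to the right and rows downward; lengths in m; the calibration is good to about 2 mm. A picture is of the moment at which its call begins. camera_model takes no time and is no camera call.
- robot.job_done(): hands the job in; it is judged then, once.
Trained networks look in the newest picture that a camera, given by its name, has taken for a name from the list of things; names that differ only in an ending like _2 or _b are one class to them, and where a whole thing is asked for, a point or a joint stands for the part that bears it (a point fixed in the world has none). Each returns a list of dicts, best first, with "confidence" (0 to 1); they miss things now and then, are a little off and sometimes report something else, mostly with a low value. They report only what shows in the picture. A call takes as long as a camera call. They do not tell look-alikes from the thing itself.
- robot.recognise(camera, thing): "rect" ([left, top, right, bottom] in pixels, round what is visible of it).
- robot.tip_of(camera, thing): "uv" ([column, row] in pixels: a listed point, or the origin of a listed thing).
The state is a dict: "time": time; "qpos": joint angles; "qvel": joint speeds; "tau": joint torques, N m; "tool_pos": TCP position; "tool_rot": TCP orientation; "wrist_force": force on the tool from outside, world axes, zero at the start; "ft_torque": the same for the moment, N m; "width": finger opening in m; "grip_force": force on a finger pad.
Only numpy, scipy, OpenCV 4.12 (cv2) and the standard library are available. Lean on these libraries where they do the work, as an engineer would, in place of code of your own. Each camera call takes 0.05 s, during which the arm holds its last target. There are 200 camera calls.

TASK

Swing the yellow caddy's side door fully shut first, while its round well is still empty. Then slide coasters across the wooden board into the well, without lifting them off the board, until they lie flat with the top of the stack level with the dark line inside; there are thick and thin ones, so choose those that come out level with the line. Leave the spare flat on the board and do not disturb the cup, crayons, stamp and pencil case.

Things in the scene. Friction and masses are not known exactly. Their poses are not given: they have to be found in the camera images.
- caddy: fixed unit on the table, origin on the table plane: wooden board at its local +y side, yellow caddy at its -y end with the round well between two small square pockets (44 mm high; x 53 to 109 mm and mirrored, y -187 to -102 mm)
- board (a point): centre of the board's flat top, 50 mm above the table, at caddy x 0, y 20 mm; the board is 250 mm along caddy x and 240 mm along caddy y, no rim
- well (a point): centre of the round well's floor, 6 mm above the table, at caddy x 0, y -150 mm; inner radius 47, wall 4 mm. The wall is level with the board (50 mm) on the board's side and round to 15 mm beyond the axis; farther on, wall and door are 62 mm high. A coaster slid over it stays flat until its centre is about 20 mm from the axis, then drops in
- mark (a point): point on the well's axis at the height of the dark line round the inside of the well: 36 mm above the well's floor, 42 mm above the table, 8 mm below the board's top
- door (a joint): hinge of the well's curved yellow side door (the quarter of the well's wall that faces away from the board, 4 mm thick, 62 mm high): 0 = shut, grows as it swings outward, up to 1.6 rad; stiff hinge (about 0.12 N m), stays where it is left
- door_hinge (a point): point on the door's vertical hinge axis, 33 mm above the table; caddy x -35, y -185 mm. Shut, the door runs from here 69 mm along caddy +x and bulges outward (-y) 16 mm at mid-length; opening turns it clockwise seen from above, so it is shut by pushing its convex outer face anticlockwise about the hinge
- door_edge (a point): middle of the door's free vertical edge, 69 mm from the hinge, 33 mm above the table
- thick_a: thick coaster, plain white glazed ceramic disc 84 mm in diameter and 14 mm thick, 0.17 kg or so, lying flat on the board; origin at the disc's centre (half-way up), z its axis; it may end either face up
- thick_b: thick coaster, plain white glazed ceramic disc 84 mm in diameter and 14 mm thick, 0.17 kg or so, lying flat on the board; origin at the disc's centre (half-way up), z its axis; it may end either face up
- thin_a: thin coaster, plain white glazed ceramic disc 84 mm in diameter and 8 mm thick, 0.10 kg or so, lying flat on the board; origin at the disc's centre (half-way up), z its axis; it may end either face up
- thin_b: thin coaster, plain white glazed ceramic disc 84 mm in diameter and 8 mm thick, 0.10 kg or so, lying flat on the board; origin at the disc's centre (half-way up), z its axis; it may end either face up
- cup: bystander: open stainless steel cup 72 mm wide, 90 mm high; origin at the centre of its underside
- crayon_a: bystander: chunky wax crayon 100 mm long, 19 mm thick, lying along its x; origin under its middle
- crayon_b: bystander: the other chunky wax crayon, same size
- stamp: bystander: blue silicone stamp, 60 mm wide, 62 mm high; origin at the centre of its underside
- pencil_case: bystander: orange plastic pencil case 200 x 70 x 42 mm, long along its x; origin at the centre of its underside
Things that resemble listed ones, but are neither listed nor needed, are in the scene too. What is shaped like the thin_b but red is not meant.

How it is judged:
By the outcome, as a careful person would: the job done as asked, in the order asked, and still so for the second after the job is handed in, with the robot touching nothing.
It also fails if it takes over 64 s, if anything falls off the work surface, if the arm or the gripper's body presses on something with over 40 N, if the wrist force passes 120 N, or if a joint passes its speed limit or range.

## Working session

There is one attempt and no reset: what is moved stays moved. The work goes in short steps, Python scripts to look and compute and a tool call to move; the robot and the scene stay as the last step left them, time stands still between calls to the robot, and variables do not carry over. Pictures are saved under pics/ and viewed, at most 10 in all, crops included, and the job is handed in when it is done.

Besides the shell and the picture viewer there is one more tool, called in YAML: its name, and indented under it one key for each argument. play_rows: Moves the arm, as the interface text tells. Its arguments: {"type":"object","properties":{"steps":{"type":"array"},"hand":{"type":"number"},"grip_force":{"type":"number"}},"required":["steps"]}

```bash
mkdir -p pics; cat > h.py <<'E'
from station import robot
import numpy as np, cv2
def ray(cam,uv,z):
    m=robot.camera_model(cam);K=np.array(m["K"]);T=np.array(m["world_to_cam"])
    R,t=T[:3,:3],T[:3,3];c=-R.T@t
    d=R.T@np.linalg.inv(K)@np.array([uv[0],uv[1],1.])
    return c+d*(z-c[2])/d[2]
def proj(cam,p):
    m=robot.camera_model(cam);K=np.array(m["K"]);T=np.array(m["world_to_cam"])
    q=K@(T[:3,:3]@np.array(p,float)+T[:3,3]);return q[:2]/q[2]
def snap(cam,name):
    im=robot.capture(cam);cv2.imwrite(f"pics/{name}.png",im[:,:,::-1]);return im
E
python3 - <<'E'
from h import *
snap("top","t0");snap("scene","s0")
for cam in("top","scene"):
    T=np.array(robot.camera_model(cam)["world_to_cam"]);print(cam,(-T[:3,:3].T@T[:3,3]).round(3))
    for n,z in(("board",.05),("well",.006),("mark",.042),("door_hinge",.033),("door_edge",.033),("thick_a",.057),("thin_a",.054),("cup",0),("stamp",0),("crayon_a",0),("pencil_case",0)):
        for r in robot.tip_of(cam,n): print(cam,n,np.round(r["uv"],1),round(r["confidence"],2),ray(cam,r["uv"],z).round(4)[:2])
E
```

```text
top [ 0.454 -0.043  1.256]
top board [270.6 262.3] 0.58 [0.5201 0.0649]
top well [342.1 241.9] 0.87 [ 0.5663 -0.0959]
top mark [342.5 240.4] 0.81 [ 0.5664 -0.0954]
top mark [287.9 233. ] 0.66 [0.5854 0.0264]
top door_hinge [361.4 250.7] 0.79 [ 0.5433 -0.1377]
top door_edge [386.  229.5] 0.54 [ 0.5901 -0.1945]
top thick_a [286.5 228.9] 0.68 [0.5929 0.0285]
top thick_a [252.1 297.5] 0.63 [0.4438 0.1052]
top thin_a [458.2 313.1] 0.96 [ 0.4016 -0.3432]
top thin_a [428.4 269.8] 0.85 [ 0.4969 -0.2822]
top thin_a [302.6 279.7] 0.84 [ 0.4804 -0.0053]
top thin_a [401.1 322.9] 0.83 [ 0.3829 -0.218 ]
top thin_a [379.  175.4] 0.75 [ 0.7102 -0.1802]
top thin_a [231.4 150.3] 0.65 [0.774  0.1509]
top thin_a [364.  250.6] 0.6 [ 0.5418 -0.1418]
top cup [380.1 176.6] 0.81 [ 0.7188 -0.1888]
top stamp [402.8 213. ] 0.86 [ 0.6317 -0.2389]
top crayon_a [286.4 191.5] 0.74 [0.6875 0.0311]
top crayon_a [224.5 212.9] 0.69 [0.6397 0.1756]
top pencil_case [194.7 303.2] 0.63 [0.4329 0.2432]
top pencil_case [360.8 252.1] 0.56 [ 0.5425 -0.1387]
top pencil_case [251.3 298.6] 0.23 [0.4409 0.1141]
scene [1.411 0.694 
[... 292 characters left out ...]
31  0.1009]
scene thick_a [339.6 260.7] 0.8 [0.5865 0.0177]
scene thick_a [300.6 232.9] 0.59 [ 0.5634 -0.1167]
scene thin_a [396.6 279.1] 0.94 [0.5538 0.1407]
scene thin_a [318.6 208.4] 0.83 [ 0.4501 -0.1654]
scene thin_a [325.  359.1] 0.69 [0.8233 0.1885]
scene thin_a [361.7 237.3] 0.68 [ 0.4796 -0.0092]
scene thin_a [279.  190.2] 0.62 [ 0.4507 -0.2992]
scene thin_a [269.8 218.2] 0.57 [ 0.5626 -0.2162]
scene cup [230.1 264.5] 0.79 [ 0.7005 -0.2013]
scene cup [369.  271.8] 0.47 [0.5104 0.0398]
scene stamp [241.5 247.5] 0.67 [ 0.6374 -0.2344]
scene crayon_a [375.9 324.8] 0.84 [0.641  0.1602]
scene crayon_a [314.8 309.9] 0.66 [0.6888 0.0425]
scene pencil_case [471.6 292.7] 0.69 [0.4211 0.2436]
```

View pics/t0.png

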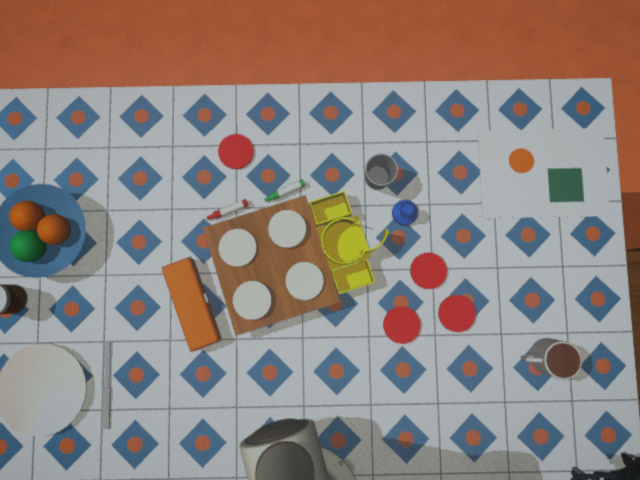

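View pics/s0.png

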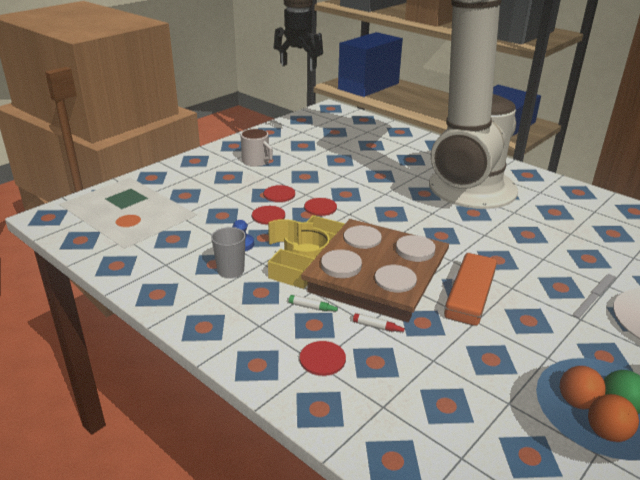

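The top view shows four white coasters on the board at about (238,247), (287,229), (304,281) and (252,300). The door is open at (361,250)-(387,232), and the stamp is at (405,212). Red discs lie off the board. The networks put the thick ones at (287,229) and (252,298) in both views. The stack needs 14+14+8 = 36 mm.

```bash
cat > m.py <<'E'
from h import *
from scipy.optimize import least_squares
def discs(im):
    hsv=cv2.cvtColor(im,cv2.COLOR_RGB2HSV)
    # board region mask passed by caller through polygon
    w=((hsv[:,:,1]<45)&(hsv[:,:,2]>140)).astype(np.uint8)
    return w
E
python3 - <<'E'
from m import *
im=cv2.imread("pics/t0.png")[:,:,::-1]
hsv=cv2.cvtColor(np.ascontiguousarray(im),cv2.COLOR_RGB2HSV)
# board quad: brown, filled with hull
b=((hsv[:,:,0]<18)&(hsv[:,:,1]>70)&(hsv[:,:,2]>60)&(hsv[:,:,2]<190)).astype(np.uint8)
roi=np.zeros_like(b);roi[190:340,200:345]=1
b=cv2.morphologyEx(b*roi,cv2.MORPH_OPEN,np.ones((3,3),np.uint8))
n,l,s,_=cv2.connectedComponentsWithStats(b);k=1+s[1:,4].argmax()
pts=np.argwhere(l==k)[:,::-1].astype(np.int32);hull=cv2.convexHull(pts)
print("rect",cv2.minAreaRect(hull),s[k])
q=cv2.boxPoints(cv2.minAreaRect(hull))
c=np.array([ray("top",p,.05) for p in q]);print(c.round(4),c.mean(0),[np.linalg.norm(c[i]-c[i-1]).round(4) for i in range(4)])
m=np.zeros_like(b);cv2.fillPoly(m,[hull],1)
w=((hsv[:,:,1]<60)&(hsv[:,:,2]>120)).astype(np.uint8)*m
n,l,s,ce=cv2.connectedComponentsWithStats(w)
# caddy frame from centre + well
well=ray("top",(342.1,241.9),.006)[:2]; d=c.mean(0)[:2]-well; print("dist",np.linalg.norm(d),"ang",np.degrees(np.arctan2(d[1],d[0])))
for i in range(1,n):
    if s[i,4]>500:
        P=ray("top",ce[i],.061);print(ce[i].round(1),s[i],P.round(4), "diam",2*np.sqrt(s[i,4]/np.pi)*np.linalg.norm(ray("top",ce[i]+[1,0],.061)-P))
o=robot.get_obs();print(o["time"],o["tool_pos"],o["tool_rot"],o["width"])
I=cv2.imread("pics/t0.png")[180:345,200:430];J=cv2.imread("pics/s0.png")[205:315,225:455]
cv2.imwrite("pics/c0.png",np.vstack([cv2.resize(I,(690,495)) [:,:690][95:395],cv2.resize(J,None,fx=3,fy=3)[:295]]) )
cv2.imwrite("pics/c0.png",np.vstack([cv2.resize(I,None,fx=2.2,fy=2.2,interpolation=2)[:330],cv2.resize(J,(506,242),interpolation=2)]))
E
```

```text
rect ((269.057373046875, 268.9582824707031), (119.36958312988281, 117.73253631591797), 72.3777084350586) [ 200  196  142  139 7567]
[[ 0.5953  0.2327  0.05  ]
 [ 0.671  -0.0181  0.05  ]
 [ 0.4171 -0.0931  0.05  ]
 [ 0.3451  0.1523  0.05  ]] [0.50716203 0.06842907 0.05      ] [np.float64(0.2628), np.float64(0.262), np.float64(0.2647), np.float64(0.2558)]
dist 0.17469144501555875 ang 109.79800974474816
[286.6 228.3] [ 268  210   38   38 1138] [0.5938 0.0279 0.061 ] diam 0.0839316719978661
[237.  247.2] [ 218  229   39   38 1142] [0.554  0.1374 0.061 ] diam 0.08373505966165257
[304.1 280.6] [ 285  262   39   38 1161] [ 0.4783 -0.0087  0.061 ] diam 0.08383894617210556
[251.6 299.9] [ 233  281   38   39 1186] [0.4386 0.1058 0.061 ] diam 0.08438602153929983
1.2 [ 0.13754014 -0.53250674  0.23126654] [-2.62392236e-05  9.92025589e-01  1.26036624e-01 -7.39966276e-07] 0.08541549385446555
```

View pics/c0.png

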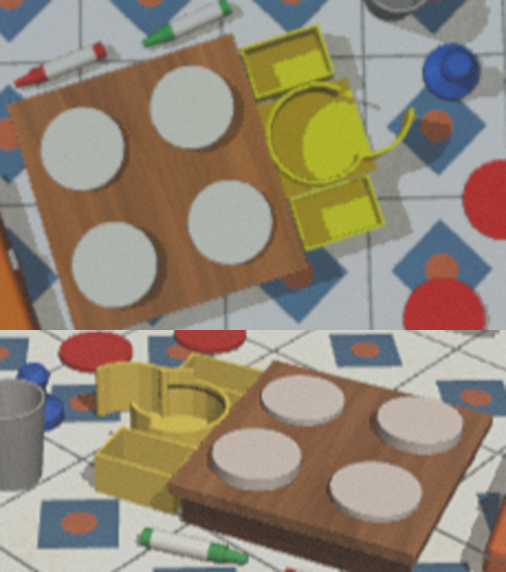

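```bash
python3 - <<'E'
from m import *
px=np.array([[204.5,226.4],[305.5,195.9],[339.5,301.4]]);L=np.array([[125,140],[125,-100],[-125,-100]])/1000
W=np.array([ray("top",p,.05)[:2] for p in px]);
extra=[((342.1,241.9),.006,(0,-.15)),((361.4,250.7),.033,(-.035,-.185))]
W=np.vstack([W]+[ray("top",p,z)[:2] for p,z,_ in extra]+[ray("scene",(378.2,260.8),.05)[:2],ray("scene",(305.6,256.5),.006)[:2]])
L=np.vstack([L]+[l for *_,l in extra]+[(0,.02),(0,-.15)])
f=lambda v:(np.array([[np.cos(v[2]),-np.sin(v[2])],[np.sin(v[2]),np.cos(v[2])]])@L.T).T+v[:2]-W
r=least_squares(lambda v:f(v).ravel(),[.53,.05,.28],loss="soft_l1",f_scale=.003);v=r.x
print("caddy",v.round(4),np.degrees(v[2]));print((f(v)*1000).round(1))
R=np.array([[np.cos(v[2]),-np.sin(v[2])],[np.sin(v[2]),np.cos(v[2])]])
loc=lambda p:((np.array(p[:2])-v[:2])@R*1000).round(1)
for n,p in dict(nearthick=(.5938,.0279),farthin=(.554,.1374),nearthin=(.4783,-.0087),farthick=(.4386,.1058),stamp=(.634,-.237),edge=ray("top",(387,231),.05)).items():print(n,loc(p))
np.save("cad.npy",v)
im=cv2.imread("pics/s0.png")
for n,p in dict(nearthick=(.5938,.0279),farthin=(.554,.1374),nearthin=(.4783,-.0087),farthick=(.4386,.1058)).items():
    u,w=proj("scene",(*p,.057)).round().astype(int); print(n,u,w,[int(x) for x in im[w-16:w+26,u].mean(1)], [proj("scene",(*p,z))[1].round(1) for z in(.05,.058,.064)])
for n in [(0,-150),(-35,-185),(34,-185)]: print(n,(R@np.array(n)/1000+v[:2]).round(4))
E
```

```text
caddy [0.524  0.0474 0.2875] 16.472596124144165
[[ 1.4  5.7]
 [ 4.8  1.5]
 [ 0.8  1.4]
 [ 0.2 -0.5]
 [-0.4 -2.2]
 [-4.5 -4. ]
 [-2.5 -0.6]]
nearthick [ 61.4 -38.5]
farthin [54.3 77.8]
nearthin [-59.7 -40.9]
farthick [-65.3  80.2]
stamp [  24.9 -303.9]
edge [ -10.2 -249.2]
nearthick 341 264 [110, 137, 170, 181, 184, 177, 180, 182, 179, 180, 179, 181, 179, 182, 178, 178, 180, 180, 179, 180, 179, 185, 182, 179, 166, 149, 148, 147, 149, 136, 108, 94, 91, 93, 93, 95, 96, 96, 87, 70, 74, 75] [np.float64(266.8), np.float64(263.7), np.float64(261.3)]
farthin 395 277 [85, 91, 92, 130, 168, 180, 181, 179, 179, 175, 182, 179, 176, 180, 179, 180, 181, 183, 179, 179, 179, 179, 182, 179, 179, 180, 181, 181, 169, 148, 139, 119, 95, 99, 98, 94, 99, 98, 99, 105, 94, 83] [np.float64(280.1), np.float64(276.9), np.float64(274.4)]
nearthin 362 236 [155, 143, 117, 108, 107, 144, 182, 180, 184, 181, 179, 177, 181, 177, 181, 184, 180, 180, 179, 180, 179, 182, 180, 181, 181, 166, 149, 142, 122, 96, 93, 96, 97, 99, 95, 97, 96, 97, 97, 100, 103, 105] [np.float64(238.7), np.float64(235.6), np.float64(233.3)]
farthick 415 248 [199, 202, 184, 168, 180, 182, 181, 181, 175, 183, 181, 179, 179, 183, 177, 181, 183, 179, 182, 183, 180, 178, 184, 175, 166, 148, 146, 149, 150, 134, 98, 95, 95, 99, 94, 97, 92, 99, 96, 99, 101, 115] [np.float64(251.2), np.float64(248.1), np.float64(245.7)]
(0, -150) [ 0.5665 -0.0964]
(-35, -185) [ 0.5429 -0.1399]
(34, -185) [ 0.609  -0.1203]
```

play_rows:
  steps:
    - [[1,0.8,0],[0,0,0]]
    - [[1,0.8,0],[0,0,0]]
    - [[1,0.8,0],[0,0,0]]
    - [[1,0.8,0],[0,0,0]]
    - [[1,0.8,0],[0,0,0]]
    - [[1,0.8,0],[0,0,0]]
    - [[1,0.8,0],[0,0,0]]
    - [[1,0.8,0],[0,0,0]]
  hand: 1

```text
time: 1.87
tool_pos: [0.2984, -0.4036, 0.2314]
tool_rot: [0.0, 0.992, 0.126, 0.0]
wrist_force: [0.6, -0.4, -0.5]
width: -0.0001
grip_force: 0.0
```

play_rows:
  steps:
    - [[1,0.8,0],[0,0,0]]
    - [[1,0.8,0],[0,0,0]]
    - [[1,0.8,0],[0,0,0]]
    - [[1,0.8,0],[0,0,0]]
    - [[1,0.8,0],[0,0,0]]
    - [[1,0.8,0],[0,0,0]]
    - [[1,0.8,0],[0,0,0]]
    - [[1,0.8,0],[0,0,0]]

```text
time: 2.53
tool_pos: [0.4585, -0.2756, 0.2313]
tool_rot: [0.0, 0.992, 0.126, 0.0]
wrist_force: [-0.2, -0.2, 0.2]
width: 0.0004
grip_force: 0.0
```

play_rows:
  steps:
    - [[1,0.75,-0.5],[0,0,0]]
    - [[1,0.75,-1],[0,0,0]]
    - [[1,0.75,-1],[0,0,0]]
    - [[1,0.75,-1],[0,0,0]]
    - [[0,0,-1],[0,0,0]]
    - [[0,0,-1],[0,0,0]]
    - [[0,0,-1],[0,0,0]]
    - [[0,0,-1],[0,0,0]]

```text
time: 3.2
tool_pos: [0.5376, -0.2162, 0.0802]
tool_rot: [-0.0, 0.992, 0.126, -0.0]
wrist_force: [-0.3, 0.2, -0.0]
width: -0.0003
grip_force: 0.0
```

```bash
python3 - <<'E'
from m import *
o=robot.get_obs();print(o["tool_pos"],o["qpos"])
I=snap("top","t1")[180:345,280:460];J=snap("scene","s1")[180:300,200:380]
cv2.imwrite("pics/c1.png",cv2.resize(np.vstack([I,J])[:,:,::-1],None,fx=2.1,fy=2.1,interpolation=2))
E
```

```text
[ 0.53763137 -0.21623168  0.08020757] [-3.82390591e-01  1.52101836e-01 -4.41232236e-02  1.37468442e+00
 -1.02609398e-05  2.50587559e+00]
```

View pics/c1.png

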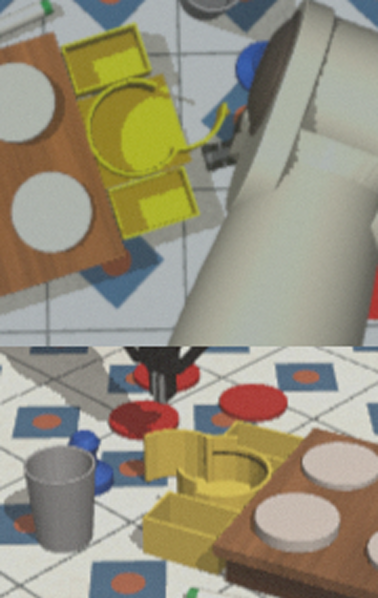

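play_rows:
  steps:
    - [[0,0,-1],[0,0,0]]
    - [[0,0,-1],[0,0,0]]
    - [[0,0,-0.9],[0,0,0]]
    - [[0.5,0.3,0],[0,0,0]]
    - [[0.5,0.3,0],[0,0,0]]
    - [[0.4,0.17,0],[0,0,0]]
    - [[0.4,0.17,0],[0,0,0]]
    - [[0,0,0],[0,0,0]]

```text
time: 3.97
tool_pos: [0.576, -0.1971, 0.0248]
tool_rot: [0.001, 0.992, 0.127, 0.001]
wrist_force: [0.6, -0.8, -1.1]
width: -0.0
grip_force: 0.0
```

play_rows:
  steps:
    - [[0.32,0.25,0],[0,0,0]]
    - [[0.32,0.25,0],[0,0,0]]
    - [[0.24,0.33,0],[0,0,0]]
    - [[0.24,0.33,0],[0,0,0]]
    - [[0.17,0.31,0],[0,0,0]]
    - [[0.17,0.31,0],[0,0,0]]
    - [[0,0,0],[0,0,0]]
    - [[0,0,0],[0,0,0]]

```text
time: 4.63
tool_pos: [0.6032, -0.1614, 0.0234]
tool_rot: [-0.0, 0.992, 0.127, 0.0]
wrist_force: [-0.4, 0.5, 0.4]
width: 0.0003
grip_force: 0.6
```

```bash
python3 - <<'E'
from m import *
I=snap("top","t2")[180:345,280:460];J=snap("scene","s2")[180:300,200:380]
cv2.imwrite("pics/c2.png",cv2.resize(np.vstack([I,J])[:,:,::-1],None,fx=2.1,fy=2.1,interpolation=2))
v=np.load("cad.npy");R=np.array([[np.cos(v[2]),-np.sin(v[2])],[np.sin(v[2]),np.cos(v[2])]])
print((np.array(robot.get_obs()["tool_pos"][:2])-v[:2])@R*1000-[-35,-185])
E
```

```text
[ 51.31104199 -38.14114323]
```

View pics/c2.png

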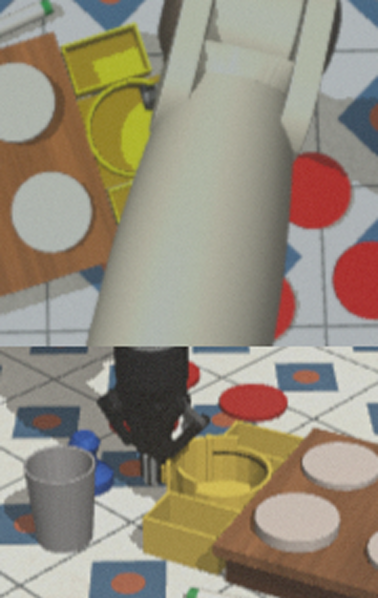

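The door is almost shut. I'll press it home in small steps.

play_rows:
  steps:
    - [[0,0.2,0],[0,0,0]]
    - [[0,0.2,0],[0,0,0]]
    - [[-0.04,0.1,0],[0,0,0]]
    - [[-0.04,0.1,0],[0,0,0]]
    - [[0,0,0],[0,0,0]]
    - [[0,0,0],[0,0,0]]
    - [[0,0,0],[0,0,0]]
    - [[0,0,0],[0,0,0]]

```text
time: 5.4
tool_pos: [0.602, -0.1511, 0.0238]
tool_rot: [0.001, 0.992, 0.126, 0.001]
wrist_force: [6.1, -7.9, 0.9]
width: -0.0001
grip_force: 8.3
```

play_rows:
  steps:
    - [[0,0.07,0],[0,0,0]]
    - [[0,0.07,0],[0,0,0]]
    - [[0,0,0],[0,0,0]]
    - [[0,0,0],[0,0,0]]
    - [[0,0,0],[0,0,0]]
    - [[0,0,0],[0,0,0]]
    - [[0,0,0],[0,0,0]]
    - [[0,0,0],[0,0,0]]

```text
time: 6.07
tool_pos: [0.6019, -0.1505, 0.0238]
tool_rot: [0.003, 0.992, 0.125, 0.001]
wrist_force: [6.0, -19.1, -1.2]
width: -0.0
grip_force: 12.9
```

The force rises with no motion, so the door is against its stop and shut. I'll back off, lift and check.

play_rows:
  steps:
    - [[0.25,-0.9,0],[0,0,0]]
    - [[0,0,1],[0,0,0]]
    - [[0,0,1],[0,0,0]]
    - [[0,0,1],[0,0,0]]
    - [[0,0,1],[0,0,0]]
    - [[0,0,1],[0,0,0]]
    - [[0,0,1],[0,0,0]]
    - [[0,1,0],[0,0,0.078]]

```text
time: 6.73
tool_pos: [0.6069, -0.1473, 0.1473]
tool_rot: [0.001, 0.983, 0.185, 0.002]
wrist_force: [1.5, -0.2, 1.1]
width: 0.0001
grip_force: 0.0
```

play_rows:
  steps:
    - [[0,1,0],[0,0,0.078]]
    - [[0,1,0],[0,0,0.078]]
    - [[0,1,0],[0,0,0.078]]
    - [[0,1,0],[0,0,0.078]]
    - [[0,1,0],[0,0,0.078]]
    - [[0,1,0],[0,0,0.078]]
    - [[0,1,0],[0,0,0.078]]
    - [[0,1,0],[0,0,0.078]]
  hand: 0.294

```text
time: 7.4
tool_pos: [0.6053, 0.0159, 0.1428]
tool_rot: [-0.001, 0.777, 0.629, -0.0]
wrist_force: [-0.5, -0.3, 0.2]
width: 0.0304
grip_force: 0.0
```

```bash
python3 - <<'E'
from m import *
o=robot.get_obs();q=o["tool_rot"];print(o["time"],o["tool_pos"],o["width"],"yaw y",np.degrees(2*np.arctan2(q[2],q[1]))-90)
I=snap("top","t3")[170:345,200:430];J=snap("scene","s3")[205:315,225:455]
cv2.imwrite("pics/c3.png",cv2.resize(np.vstack([I,J])[:,:,::-1],None,fx=2.1,fy=2.1,interpolation=2))
E
```

```text
7.4 [0.60531824 0.01594599 0.14283525] 0.03039964440231738 yaw y -11.97875362501324
```

View pics/c3.png

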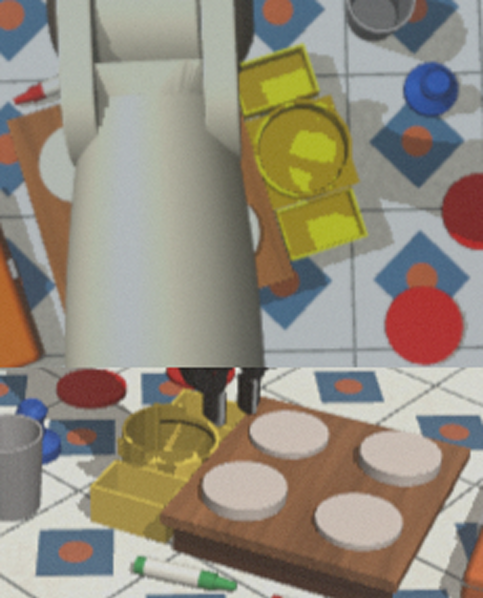

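play_rows:
  steps:
    - [[0,1,0],[0,0,0]]
    - [[0,1,0],[0,0,0]]
    - [[0,1,0],[0,0,0]]
    - [[0,0.3,-1],[0,0,0]]
    - [[0,0,-1],[0,0,0]]
    - [[0,0,-1],[0,0,0]]
    - [[0,0,-1],[0,0,0]]
    - [[0,0,0],[0,0,0]]

```text
time: 8.17
tool_pos: [0.6036, 0.0799, 0.0587]
tool_rot: [-0.002, 0.78, 0.626, -0.003]
wrist_force: [-1.2, -0.5, -0.5]
width: 0.03
grip_force: 0.0
```

```bash
python3 - <<'E'
from m import *
im=cv2.imread("pics/t3.png");hsv=cv2.cvtColor(im,cv2.COLOR_BGR2HSV)
print("proj well rim",proj("top",(.5665,-.0964,.055)), "scale px/mm",np.linalg.norm(proj("top",(.5665,-.0964,.055))-proj("top",(.5665,-.0954,.055))))
g=cv2.resize(im[200:285,305:385],None,fx=6,fy=6,interpolation=cv2.INTER_CUBIC)
v=cv2.cvtColor(g,cv2.COLOR_BGR2GRAY);v=cv2.medianBlur(v,5)
c=cv2.HoughCircles(v,cv2.HOUGH_GRADIENT,2,20,param1=80,param2=40,minRadius=115,maxRadius=150)
for x,y,r in c[0][:6]:
    u=(x/6+305-.4,y/6+200-.4);print(np.round(u,1),r/6,ray("top",u,.056).round(4))
for cam in("top","scene"):
  for n,z in(("well",.006),("mark",.042),("door_hinge",.033),("door_edge",.033)):
    for r in robot.tip_of(cam,n)[:1]: print(cam,n,np.round(r["uv"],1),round(r["confidence"],2),ray(cam,r["uv"],z).round(4)[:2])
E
```

```text
proj well rim [343.19467958 239.81734467] scale px/mm 0.45229621734678066Traceback (most recent call last):
  File "<stdin>", line 7, in <module>
TypeError: 'NoneType' object is not subscriptable
```

play_rows:
  steps:
    - [[0.05,0.05,-0.1],[0,0,0]]
    - [[0.05,0.05,-0.1],[0,0,0]]
    - [[0,0,-0.05],[0,0,0]]
    - [[0,0,-0.05],[0,0,0]]
    - [[0,0,0],[0,0,0]]
    - [[0,0,0],[0,0,0]]
    - [[0,0,0],[0,0,0]]
    - [[0,0,0],[0,0,0]]

```text
time: 8.83
tool_pos: [0.6082, 0.0827, 0.0575]
tool_rot: [0.0, 0.779, 0.627, 0.0]
wrist_force: [-0.2, 0.5, -0.2]
width: 0.0301
grip_force: 0.0
```

```bash
python3 - <<'E'
from m import *
robot.capture("top")
robot.capture("scene")
for cam in("top","scene"):
  for n,z in(("well",.006),("mark",.042),("door_hinge",.033),("door_edge",.033)):
    for r in robot.tip_of(cam,n)[:1]: print(cam,n,np.round(r["uv"],1),round(r["confidence"],2),ray(cam,r["uv"],z).round(4)[:2])
E
```

```text
top well [345.  242.6] 0.65 [ 0.5646 -0.1026]
top mark [344.8 239.2] 0.81 [ 0.569  -0.1006]
top door_hinge [359.5 247.8] 0.89 [ 0.5499 -0.1336]
scene well [308.9 258.1] 0.92 [ 0.5685 -0.0861]
scene mark [307.9 242.1] 0.95 [ 0.5627 -0.0949]
scene door_hinge [297.4 233.4] 0.9 [ 0.5422 -0.1471]
scene door_edge [285.3 245.1] 0.52 [ 0.5963 -0.1324]
```

play_rows:
  steps:
    - [[0,0,-0.1],[0,0,0]]
    - [[0,0,-0.1],[0,0,0]]
    - [[0,0,-0.05],[0,0,0]]
    - [[0,0,-0.05],[0,0,0]]
    - [[0,0,0],[0,0,0]]
    - [[0,0,0],[0,0,0]]
    - [[0,0,0],[0,0,0]]
    - [[0,0,0],[0,0,0]]

```text
time: 10.0
tool_pos: [0.6082, 0.0827, 0.0514]
tool_rot: [0.0, 0.779, 0.627, 0.0]
wrist_force: [-0.3, -0.1, -0.2]
width: 0.0302
grip_force: 0.0
```

play_rows:
  steps:
    - [[0,0,-0.05],[0,0,0]]
    - [[0,0,-0.05],[0,0,0]]
    - [[0,0,0],[0,0,0]]
    - [[0,0,0],[0,0,0]]
    - [[0,0,0],[0,0,0]]
    - [[0,0,0],[0,0,0]]
    - [[0,0,0],[0,0,0]]
    - [[0,0,0],[0,0,0]]

```text
time: 10.67
tool_pos: [0.6083, 0.0827, 0.0496]
tool_rot: [0.0, 0.779, 0.627, 0.0]
wrist_force: [-2.0, -0.9, 5.2]
width: 0.0302
grip_force: 2.7
```

play_rows:
  steps:
    - [[-0.1,0,0.08],[0,0,0]]
    - [[-0.09,-0.4,0],[0,0,0]]
    - [[-0.14,-0.63,0],[0,0,0]]
    - [[-0.14,-0.63,0],[0,0,0]]
    - [[-0.14,-0.63,0],[0,0,0]]
    - [[-0.14,-0.63,0],[0,0,0]]
    - [[-0.14,-0.63,0],[0,0,0]]
    - [[-0.09,-0.4,0],[0,0,0]]

```text
time: 11.33
tool_pos: [0.588, 0.0016, 0.0508]
tool_rot: [0.0, 0.779, 0.627, -0.0]
wrist_force: [-0.2, 0.0, -0.2]
width: 0.0302
grip_force: 0.5
```

```bash
cat > chk.py <<'E'
from m import *
import sys
n=sys.argv[1]
o=robot.get_obs();print(o["time"],o["tool_pos"],o["wrist_force"])
I=snap("top","t"+n)[170:345,200:430];J=snap("scene","s"+n)[205:315,225:455]
cv2.imwrite(f"pics/c{n}.png",cv2.resize(np.vstack([I,J])[:,:,::-1],None,fx=2.1,fy=2.1,interpolation=2))
E
python3 chk.py 4
```

```text
11.3333 [0.5879942  0.00158631 0.05081822] [-0.17465003  0.03122039 -0.19837052]
```

View pics/c4.png

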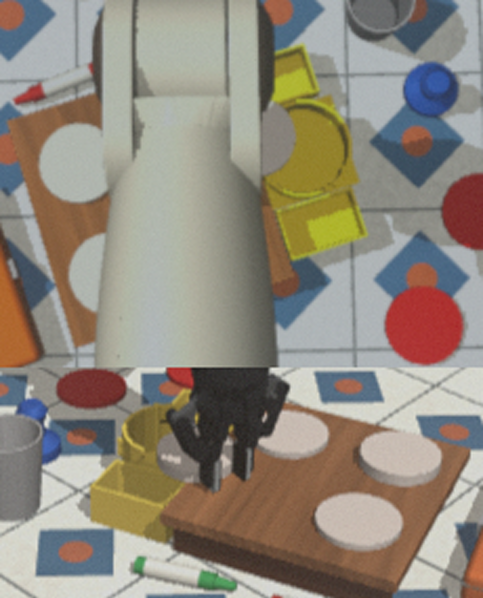

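play_rows:
  steps:
    - [[-0.06,-0.27,0],[0,0,0]]
    - [[-0.06,-0.27,0],[0,0,0]]
    - [[-0.06,-0.27,0],[0,0,0]]
    - [[-0.06,-0.27,0],[0,0,0]]
    - [[-0.06,-0.27,0],[0,0,0]]
    - [[-0.06,-0.27,0],[0,0,0]]
    - [[-0.06,-0.27,0],[0,0,0]]
    - [[-0.06,-0.27,0],[0,0,0]]

```text
time: 12.1
tool_pos: [0.5791, -0.0399, 0.0512]
tool_rot: [0.0, 0.779, 0.627, 0.0]
wrist_force: [0.5, 1.2, 0.8]
width: 0.0301
grip_force: 0.6
```

```bash
cat > num.py <<'E'
from m import *
o=robot.get_obs();print(o["time"],np.round(o["tool_pos"],4),np.round(o["wrist_force"],1))
import sys
n=sys.argv[1];snap("scene","s"+n);im=snap("top","t"+n)
hsv=cv2.cvtColor(im,cv2.COLOR_RGB2HSV)
w=((hsv[:,:,1]<60)&(hsv[:,:,2]>100)).astype(np.uint8)
# white area in the well and near it
m=np.zeros(w.shape,np.uint8);u=proj("top",(.566,-.097,.04));cv2.circle(m,tuple(int(x) for x in u.round()),int(26),1,-1)
w*=m;n_,l,s,c=cv2.connectedComponentsWithStats(w)
for i in range(1,n_):
    if s[i,4]>150: print("white",c[i].round(1),s[i])
print("well at px z6,20,50",[proj("top",(.566,-.097,z)).round(1) for z in(.006,.02,.05)])
for cam in("top","scene"):
    for t,z in(("thick_a",.013),("thin_a",.054)):
        for r in robot.tip_of(cam,t):
            p=ray(cam,r["uv"],.02)
            if abs(p[0]-.56)<.08 and abs(p[1]+.09)<.08: print(cam,t,np.round(r["uv"],1),round(r["confidence"],2),p.round(3))
E
python3 num.py 5
```

```text
12.1 [ 0.5791 -0.0399  0.0512] [0.5 1.2 0.8]
white [338.2 240.5] [ 317  215   43   53 1655]
well at px z6,20,50 [array([342.6, 242. ]), array([342.8, 241.5]), array([343.4, 240.2])]
top thick_a [342.  240.9] 0.44 [ 0.567 -0.095  0.02 ]
scene thick_a [308.2 237.3] 0.86 [ 0.522 -0.132  0.02 ]
```

play_rows:
  steps:
    - [[-0.04,-0.2,0],[0,0,0]]
    - [[-0.02,-0.1,0],[0,0,0]]
    - [[0,0,0],[0,0,0]]
    - [[0,0.2,1],[0,0,0]]
    - [[0,0,1],[0,0,0]]
    - [[-0.5,1,1],[0,0,0.079]]
    - [[-1,1,1],[0,0,0.079]]
    - [[-1,1,0],[0,0,0.079]]

```text
time: 13.07
tool_pos: [0.5288, 0.0189, 0.1347]
tool_rot: [0.002, 0.648, 0.762, 0.002]
wrist_force: [-0.1, 0.7, 1.0]
width: 0.0302
grip_force: 0.0
```

play_rows:
  steps:
    - [[-1,0.5,0],[0,0,0.079]]
    - [[-1,0,0],[0,0,0.079]]
    - [[-1,0,0],[0,0,0.079]]
    - [[-1,0,0],[0,0,0.079]]
    - [[-0.7,0,0],[0,0,0.079]]
    - [[0,0,0],[0,0,0]]
    - [[0,0,0],[0,0,0]]
    - [[0,0,0],[0,0,0]]

```text
time: 13.73
tool_pos: [0.4345, 0.0285, 0.1311]
tool_rot: [0.0, 0.388, 0.922, 0.0]
wrist_force: [1.3, 0.5, 0.1]
width: 0.0304
grip_force: 0.0
```

```bash
python3 num.py 6; python3 - <<'E'
from m import *
print([proj("scene",(.566,-.097,z)).round(1) for z in(.013,.05,.06)])
o=robot.get_obs();q=o["tool_rot"];print("yaw y",np.degrees(2*np.arctan2(q[2],q[1]))-90)
E
python3 -c "
import cv2,numpy as np
a=cv2.imread('pics/t6.png')[170:345,200:430];b=cv2.imread('pics/s6.png')[205:315,225:455]
cv2.imwrite('pics/c6.png',cv2.resize(np.vstack([a,b]),None,fx=2.1,fy=2.1,interpolation=2))"
```

```text
13.7333 [0.4345 0.0285 0.1311] [1.3 0.5 0.1]
white [341.6 240.8] [ 324  223   36   37 1037]
well at px z6,20,50 [array([342.6, 242. ]), array([342.8, 241.5]), array([343.4, 240.2])]
scene thick_a [306.8 252.9] 0.52 [ 0.572 -0.09   0.02 ]
[array([306.1, 253.2]), array([306.2, 239.3]), array([306.2, 235.5])]
yaw y 44.49255536847471
```

View pics/c6.png

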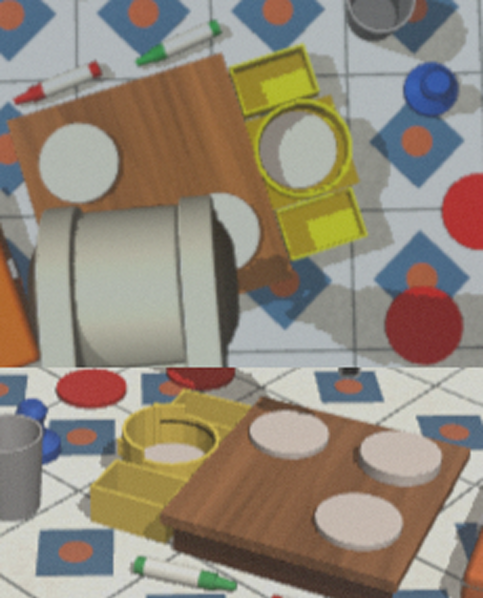

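The first thick coaster lies flat in the well, at about (342,241), and the door is shut. Next is the near thin one.

play_rows:
  steps:
    - [[0.2,0.12,-1],[0,0,0]]
    - [[0,0,-1],[0,0,0]]
    - [[0,0,-1],[0,0,0]]
    - [[0,0,-0.9],[0,0,0]]
    - [[0,0,-0.1],[0,0,0]]
    - [[0,0,0],[0,0,0]]
    - [[0,0,0],[0,0,0]]
    - [[0,0,0],[0,0,0]]

```text
time: 14.7
tool_pos: [0.4379, 0.0309, 0.0511]
tool_rot: [-0.0, 0.386, 0.922, 0.0]
wrist_force: [0.9, -0.2, -0.2]
width: 0.0305
grip_force: 0.0
```

play_rows:
  steps:
    - [[0.28,-0.28,0],[0,0,0]]
    - [[0.42,-0.42,0],[0,0,0]]
    - [[0.42,-0.42,0],[0,0,0]]
    - [[0.42,-0.42,0],[0,0,0]]
    - [[0.42,-0.42,0],[0,0,0]]
    - [[0.42,-0.42,0],[0,0,0]]
    - [[0.42,-0.42,0],[0,0,0]]
    - [[0.2,-0.2,0],[0,0,0]]

```text
time: 15.37
tool_pos: [0.499, -0.0305, 0.0507]
tool_rot: [0.0, 0.387, 0.922, -0.0]
wrist_force: [-1.1, 1.2, 0.7]
width: 0.0306
grip_force: 0.6
```

```bash
python3 num.py 7; python3 - <<'E'
from m import *
for cam in("top","scene"):
  for r in robot.tip_of(cam,"thin_a"):
    p=ray(cam,r["uv"],.054)
    if .45<p[0]<.6 and -.12<p[1]<.1: print(cam,np.round(r["uv"],1),round(r["confidence"],2),p.round(4))
E
```

```text
15.3667 [ 0.499  -0.0305  0.0507] [-1.1  1.2  0.7]
white [337.  243.3] [ 317  223   43   45 1320]
well at px z6,20,50 [array([342.6, 242. ]), array([342.8, 241.5]), array([343.4, 240.2])]
top thick_a [344.3 241.7] 0.64 [ 0.565 -0.1    0.02 ]
top thick_a [355.2 223.9] 0.53 [ 0.606 -0.126  0.02 ]
scene thick_a [307.5 255.2] 0.43 [ 0.577 -0.082  0.02 ]
scene thick_a [286.8 246.7] 0.2 [ 0.585 -0.14   0.02 ]
scene thin_a [323.5 238.9] 0.82 [ 0.503 -0.101  0.02 ]
scene [323.5 238.9] 0.82 [ 0.5431 -0.0662  0.054 ]
```

play_rows:
  steps:
    - [[0.19,-0.19,0],[0,0,0]]
    - [[0.19,-0.19,0],[0,0,0]]
    - [[0.19,-0.19,0],[0,0,0]]
    - [[0.19,-0.19,0],[0,0,0]]
    - [[0.19,-0.19,0],[0,0,0]]
    - [[0.19,-0.19,0],[0,0,0]]
    - [[0.19,-0.19,0],[0,0,0]]
    - [[0.19,-0.19,0],[0,0,0]]

```text
time: 16.43
tool_pos: [0.5287, -0.0601, 0.0508]
tool_rot: [0.0, 0.386, 0.922, -0.0]
wrist_force: [-0.3, 0.7, -0.5]
width: 0.03
grip_force: 0.0
```

play_rows:
  steps:
    - [[0,0,0],[0,0,0]]
    - [[-0.15,0.15,0.5],[0,0,0]]
    - [[0,0,1],[0,0,0]]
    - [[0,0,1],[0,0,0]]
    - [[-0.5,1,1],[0,0,-0.069]]
    - [[-0.6,1,0.5],[0,0,-0.069]]
    - [[-0.6,1,0],[0,0,0]]
    - [[-0.6,1,0],[0,0,0]]

```text
time: 17.1
tool_pos: [0.4788, 0.0244, 0.1326]
tool_rot: [0.001, 0.484, 0.875, 0.001]
wrist_force: [0.8, 0.8, 0.7]
width: 0.03
grip_force: 0.0
```

play_rows:
  steps:
    - [[-0.6,1,0],[0,0,0]]
    - [[-0.6,1,0],[0,0,0]]
    - [[-0.6,1,0],[0,0,0]]
    - [[-0.6,1,0],[0,0,0]]
    - [[-0.6,1,0],[0,0,0]]
    - [[-0.6,1,0],[0,0,0]]
    - [[0,0.6,0],[0,0,0]]
    - [[0,0,0],[0,0,0]]

```text
time: 17.77
tool_pos: [0.4064, 0.1573, 0.1318]
tool_rot: [0.0, 0.483, 0.876, 0.001]
wrist_force: [0.6, -0.3, -0.3]
width: 0.0305
grip_force: 0.0
```

```bash
python3 num.py 8; python3 -c "
import cv2,numpy as np
a=cv2.imread('pics/t8.png')[170:345,200:430];b=cv2.imread('pics/s8.png')[205:315,225:455]
cv2.imwrite('pics/c8.png',cv2.resize(np.vstack([a,b]),None,fx=2.1,fy=2.1,interpolation=2))"
```

```text
17.7667 [0.4064 0.1573 0.1318] [ 0.6 -0.3 -0.3]
white [341.8 241.7] [ 324  223   37   39 1104]
well at px z6,20,50 [array([342.6, 242. ]), array([342.8, 241.5]), array([343.4, 240.2])]
top thin_a [341.9 243.3] 0.57 [ 0.562 -0.095  0.02 ]
scene thin_a [306.8 248.5] 0.64 [ 0.559 -0.102  0.02 ]
```

View pics/c8.png

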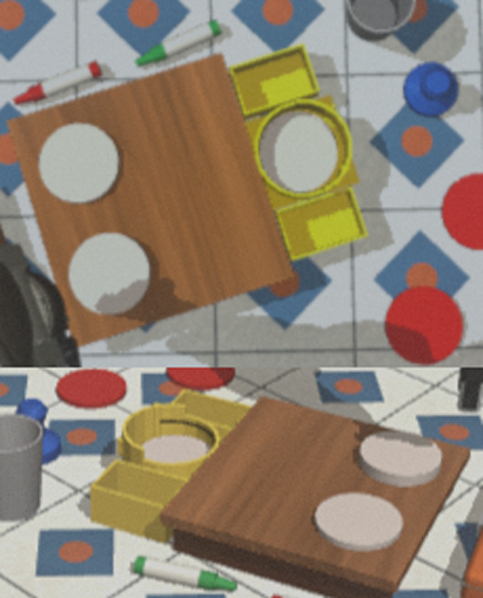

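The second coaster (thin) lies flat in the well, and the far thick one is unmoved at px (252,300). Next I'll slide that one.

play_rows:
  steps:
    - [[0,0,-1],[0,0,0]]
    - [[0,0,-1],[0,0,0]]
    - [[0,0,-1],[0,0,0]]
    - [[0,0,-0.9],[0,0,0]]
    - [[0,0,-0.14],[0,0,0]]
    - [[0,0,0],[0,0,0]]
    - [[0,0,0],[0,0,0]]
    - [[0.21,-0.34,0],[0,0,0]]

```text
time: 18.73
tool_pos: [0.4112, 0.1487, 0.0502]
tool_rot: [-0.0, 0.484, 0.875, 0.0]
wrist_force: [-1.3, 1.4, 0.1]
width: 0.0298
grip_force: 1.9
```

play_rows:
  steps:
    - [[0.21,-0.34,0],[0,0,0]]
    - [[0.32,-0.51,0],[0,0,0]]
    - [[0.32,-0.51,0],[0,0,0]]
    - [[0.32,-0.51,0],[0,0,0]]
    - [[0.32,-0.51,0],[0,0,0]]
    - [[0.32,-0.51,0],[0,0,0]]
    - [[0.32,-0.51,0],[0,0,0]]
    - [[0.21,-0.34,0],[0,0,0]]

```text
time: 19.4
tool_pos: [0.4589, 0.0725, 0.0501]
tool_rot: [0.0, 0.484, 0.875, -0.0]
wrist_force: [-0.7, 2.0, 2.1]
width: 0.0296
grip_force: 0.7
```

```bash
python3 - <<'E'
from m import *
o=robot.get_obs();print(o["time"],o["tool_pos"],o["wrist_force"]);snap("top","t9");snap("scene","s9")
im=cv2.imread("pics/s9.png");hsv=cv2.cvtColor(im,cv2.COLOR_BGR2HSV)
for cam in("top","scene"):
  for r in robot.tip_of(cam,"thick_a"):
    p=ray(cam,r["uv"],.057);print(cam,np.round(r["uv"],1),round(r["confidence"],2),p.round(4))
E
```

```text
19.4 [0.45889459 0.07253523 0.05009833] [-0.73979869  2.03536561  2.09892303]
top [287.2 274.2] 0.8 [0.493  0.0281 0.057 ]
scene [372.7 240.5] 0.6 [0.477  0.0194 0.057 ]
```

play_rows:
  steps:
    - [[0.21,-0.33,0.05],[0,0,0]]
    - [[0.34,-0.54,0],[0,0,0]]
    - [[0.34,-0.54,0],[0,0,0]]
    - [[0.34,-0.54,0],[0,0,0]]
    - [[0.34,-0.54,0],[0,0,0]]
    - [[0.34,-0.54,0],[0,0,0]]
    - [[0.34,-0.54,0],[0,0,0]]
    - [[0.21,-0.33,0],[0,0,0]]

```text
time: 20.27
tool_pos: [0.5083, -0.0057, 0.051]
tool_rot: [0.0, 0.484, 0.875, -0.0]
wrist_force: [-1.2, 1.6, 2.8]
width: 0.0302
grip_force: 1.0
```

```bash
python3 - <<'E'
from m import *
o=robot.get_obs();print(o["time"],o["tool_pos"],o["wrist_force"]);snap("top","t10");snap("scene","s10")
for cam in("top","scene"):
  for r in robot.tip_of(cam,"thick_a"):
    p=ray(cam,r["uv"],.057);print(cam,np.round(r["uv"],1),round(r["confidence"],2),p.round(4))
p=np.array(o["tool_pos"][:2]);d=np.array([.566,-.097])-p;print(d,np.linalg.norm(d))
E
```

```text
20.2667 [ 0.50826024 -0.00571538  0.05104883] [-1.1916773   1.58369486  2.76399092]
scene [330.  235.5] 0.72 [ 0.5263 -0.0621  0.057 ]
[ 0.05773976 -0.09128462] 0.10801278776098021
```

play_rows:
  steps:
    - [[0.15,-0.24,0],[0,0,0]]
    - [[0.15,-0.24,0],[0,0,0]]
    - [[0.15,-0.24,0],[0,0,0]]
    - [[0.15,-0.24,0],[0,0,0]]
    - [[0.15,-0.24,0],[0,0,0]]
    - [[0.15,-0.24,0],[0,0,0]]
    - [[0.15,-0.24,0],[0,0,0]]
    - [[0.15,-0.24,0],[0,0,0]]

```text
time: 21.13
tool_pos: [0.5317, -0.043, 0.0512]
tool_rot: [-0.0, 0.484, 0.875, 0.0]
wrist_force: [-1.4, 1.6, 1.2]
width: 0.0302
grip_force: 1.0
```

play_rows:
  steps:
    - [[0.13,-0.21,0],[0,0,0]]
    - [[0.13,-0.21,0],[0,0,0]]
    - [[0,0,0],[0,0,0]]
    - [[0,0,0],[0,0,0]]
    - [[-0.1,0.2,0.5],[0,0,0]]
    - [[0,0,1],[0,0,0]]
    - [[0,0,1],[0,0,0]]
    - [[-0.5,0.5,1],[0,0,0]]

```text
time: 21.8
tool_pos: [0.525, -0.0372, 0.1224]
tool_rot: [0.0, 0.484, 0.875, -0.0]
wrist_force: [0.0, -0.5, -0.2]
width: 0.03
grip_force: 0.0
```

play_rows:
  steps:
    - [[-1,0.6,1],[0,0,0]]
    - [[-1,0.6,0],[0,0,0]]
    - [[-1,0.6,0],[0,0,0]]
    - [[-1,0.6,0],[0,0,0]]
    - [[-1,0.6,0],[0,0,0]]
    - [[-1,0.6,0],[0,0,0]]
    - [[0,0,0],[0,0,0]]
    - [[0,0,0],[0,0,0]]

```text
time: 22.47
tool_pos: [0.4041, 0.0358, 0.1421]
tool_rot: [0.001, 0.483, 0.876, 0.001]
wrist_force: [0.2, -0.6, 0.7]
width: 0.0301
grip_force: 0.0
```

```bash
python3 num.py 11; python3 -c "
import cv2,numpy as np
a=cv2.imread('pics/t11.png')[165:345,190:420];b=cv2.imread('pics/s11.png')
b1=b[215:300,240:340];
A=cv2.resize(a,None,fx=1.4,fy=1.4,interpolation=2);a2=cv2.resize(cv2.imread('pics/t11.png')[205:275,308:380],None,fx=6,fy=6,interpolation=2)[:340]
B=cv2.resize(b1,None,fx=4,fy=4,interpolation=2)
c=np.zeros((600,760,3),np.uint8);c[:A.shape[0],:A.shape[1]]=A;c[:340,325:325+432]=a2[:340];c[260:600,:400]=np.where(True,B,0)[:340] if False else c[260:600,:400]
c[342:600,330:730]=B[:258];C=cv2.resize(b[215:315,220:460],None,fx=1.35,fy=1.35);c[400:400+C.shape[0],:C.shape[1]]=C
cv2.imwrite('pics/c11.png',c)"
```

```text
22.4667 [0.4041 0.0358 0.1421] [ 0.2 -0.6  0.7]
white [342.1 241.4] [ 324  223   37   38 1124]
well at px z6,20,50 [array([342.6, 242. ]), array([342.8, 241.5]), array([343.4, 240.2])]
top thick_a [341.8 241.2] 0.86 [ 0.567 -0.095  0.02 ]
scene thick_a [308.9 243.3] 0.74 [ 0.54  -0.113  0.02 ]
```

View pics/c11.png

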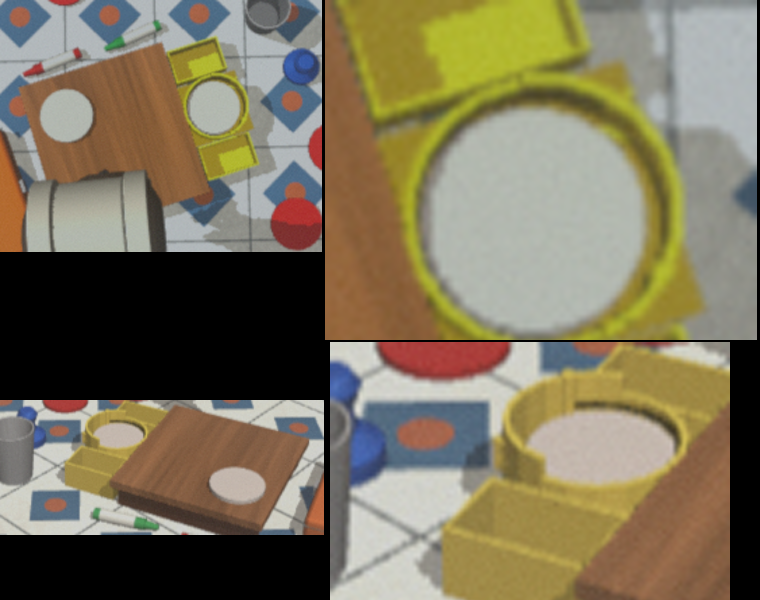

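```bash
python3 - <<'E'
from m import *
v=np.load("cad.npy");R=np.array([[np.cos(v[2]),-np.sin(v[2])],[np.sin(v[2]),np.cos(v[2])]])
A=cv2.imread("pics/s6.png").astype(int)[225:262,265:300];B=cv2.imread("pics/s11.png").astype(int)[225:262,265:300]
d=abs(A-B).max(2);print("door diff scene",(d>40).sum(),np.argwhere(d>40)[:10]+[225,265])
a=cv2.imread("pics/t6.png").astype(int);b=cv2.imread("pics/t11.png").astype(int)
d=abs(a-b).max(2)[205:275,345:385];print("door diff top",(d>40).sum())
w=lambda x,y,z:(*(R@np.array([x,y])/1000+v[:2]),z/1000)
for z in(6,62):print("edge px",z,proj("scene",w(34,-185,z)),proj("top",w(34,-185,z)))
# outer wall radius along directions in the top view (yellow), offset-corrected
hsv=cv2.cvtColor(b.astype(np.uint8),cv2.COLOR_BGR2HSV)
for an in(-150,-130,-110,-90,-75,-60,-50,-40,-25,0):
    prof=[]
    for r in range(38,66,1):
        u=proj("top",w(r*np.cos(np.radians(an)),-150+r*np.sin(np.radians(an)),62)).round().astype(int);h=hsv[u[1],u[0]]
        prof.append("Y" if 20<h[0]<40 and h[1]>120 and h[2]>150 else "y" if 20<h[0]<40 and h[1]>120 else ".")
    print(an,"".join(prof))
E
```

```text
door diff scene 83 [[233 297]
 [233 298]
 [233 299]
 [234 295]
 [234 296]
 [234 297]
 [234 298]
 [234 299]
 [235 293]
 [235 294]]
door diff top 79
edge px 6 [285.25568576 259.56052109] [352.23589101 223.27838297]
edge px 62 [284.90425939 238.34479127] [353.71950859 220.12576508]
-150 .....YYyyyyYYYYYYYYYYyyyyYYY
-130 ...YYYyyyyYYYYYYYYYYyy......
-110 ..yyyyyyyyyYY...............
-90 ..yyyyyyyyyYYY..............
-75 yyyyyyyyyyYYY...............
-60 ..yyyyyyyyyYYYYY............
-50 yyyyyyyyyyYYYYYYYYyyy.......
-40 .yyy..yyyyyYYYYYYY..........
-25 .yyyy..yyYYYYYyyyyYYYYYYYYYY
0 ....yyyyyYYyYYYYYYYYYYYYYYYY
```

```bash
python3 - <<'E'
import cv2,numpy as np
for n in("3","6","8"):
    A=cv2.imread(f"pics/s{n}.png").astype(int);B=cv2.imread("pics/s11.png").astype(int)
    d=abs(A-B).max(2);q=np.argwhere(d[225:265,268:290]>35)+[225,268];print(n,len(q),q[:12].tolist())
for n in("3","11"):
    I=cv2.imread(f"pics/s{n}.png");h=cv2.cvtColor(I,cv2.COLOR_BGR2HSV)
    for r in range(230,258,2):print(n,r,"".join("Y" if 18<x[0]<40 and x[1]>90 else "." for x in h[r,272:300]), [int(x) for x in h[r,278:290,2]])
E
```

```text
3 390 [[225, 268], [225, 269], [225, 270], [225, 271], [225, 272], [225, 273], [225, 274], [225, 275], [225, 276], [225, 277], [225, 278], [225, 279]]
6 3 [[239, 289], [240, 289], [241, 289]]
8 3 [[239, 289], [240, 289], [241, 289]]
3 230 ............YYYYYYYYYYYYYYYY [90, 100, 139, 142, 144, 143, 143, 136, 115, 104, 103, 103]
3 232 ............YYYYYYYYYYYYYYYY [85, 103, 140, 143, 142, 142, 143, 115, 99, 103, 100, 104]
3 234 ...........YYYYYYYYYYYYYYYYY [88, 100, 137, 143, 145, 140, 135, 98, 102, 100, 103, 110]
3 236 ...........YYYYYYYYYYYYYYYYY [82, 100, 141, 144, 138, 118, 141, 120, 104, 103, 100, 105]
3 238 ...........YYYYYYYYYYYYYYYYY [93, 94, 142, 142, 138, 118, 154, 174, 166, 124, 106, 106]
3 240 .........YYYYYYYYYYYYYYYYYYY [89, 98, 135, 134, 145, 142, 116, 132, 179, 182, 129, 108]
3 242 .........YYYYYYYYYYYYYYYYYYY [86, 103, 137, 134, 131, 122, 116, 112, 115, 123, 135, 141]
3 244 .........YYYYYYYYYYYYYYYYYYY [89, 102, 139, 134, 133, 125, 118, 114, 114, 119, 123, 123]
3 246 ..........YYYYYYYYYYYYYYYYYY [114, 116, 138, 137, 134, 127, 118, 115, 113, 122, 122, 125]
3 248 .........
[... 1119 characters left out ...]
1, 112, 140, 169, 183]
11 244 .........YYYYYYYYYYYYY...... [87, 101, 140, 159, 159, 131, 118, 111, 113, 127, 138, 131]
11 246 .........YYYYYYYYYYYYY...... [109, 118, 138, 150, 138, 124, 114, 112, 110, 125, 135, 136]
11 248 ............YYYYYYYYYYY..... [143, 152, 160, 161, 148, 115, 111, 110, 113, 124, 139, 135]
11 250 ......YYYYYYYYYYYYYYYYYYYYYY [177, 191, 172, 170, 176, 177, 172, 157, 160, 158, 159, 145]
11 252 ....YYYYYYYYYYYYYYYYYYYYYYYY [170, 146, 150, 157, 159, 158, 159, 157, 159, 161, 170, 178]
11 254 ...YYYYYYYYYYYYYYYYYYYYYYYYY [143, 147, 149, 158, 164, 163, 161, 157, 162, 157, 157, 159]
11 256 .YYYYYYYYYYYYYYYYYYYYYYYYYYY [148, 146, 146, 158, 157, 160, 161, 160, 161, 159, 159, 159]
```

```bash
python3 -c "
from station import robot
print(robot.job_done())"
```

```text
the job is handed in; nothing more can be done
None
```

The job is handed in: the door was swung shut first, then two thick coasters and one thin one (14 + 14 + 8 = 36 mm) were slid into the well, where they look flat and level with the dark line, with the spare thin coaster still flat on the board and no bystander seen to move; no verdict was returned.

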